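# Nest the tapered component cup in its bench pot

## Robot

A 6-joint arm with a two-finger parallel gripper is mounted at the origin on the work surface. World frame = base frame: x ahead of the robot, y to its left, z up, the work surface at z = 0. Lengths are in mm, angles in rad, forces in N, time in s.
With the tool pointing down it reaches from about 400 to 925 mm from the base axis. Payload 12.5 kg.
Tool frame: the origin (TCP) lies between the finger pads; the fingertips stand 25 mm ahead of it and the grasp point (between the pads) lies 6 mm ahead of it; z points along the fingers, y is the line along which they close (so a half turn about z gives the same grasp; the last joint's range is limited). The gripper opens to 95 mm and grips with 3 to 60 N. Pads are 20 mm wide; open, the fingers measure 119 mm over their backs; the gripper's body (75 mm by 180 mm) begins 59 mm behind the grasp point.
Start: joints at [1.08, 0.491, 1.559, -0, 1.092, -0.106], TCP at [234.593, 579.319, 239.661] pointing down, gripper open.
Joint ranges: [-3.1, 3.1], [-0.84, 2.19], [0.05, 2.79], [-1.13, 4.28], [0.06, 2.93], [-2.69, 2.69]. Speed limits (rad/s): [2.22, 2.22, 2.79, 3.14, 3.14, 3.14].

## Interface

Orientations are given as [roll, pitch, yaw] about the fixed x, y, z axes, in that order (R = Rz(yaw) Ry(pitch) Rx(roll)).
In Python, from cell import state, read_camera, job_done, cut_out gives the robot as it stands. The module is installed in compiled form; this text tells all that it offers.
- The arm moves only by the tool jog_arm, never from a script. Its argument "motion" is a list of rows, each a list of 2 entries, a list of its own where there are three numbers: the shift along the tool's x, y, z in mm, then the turn about the tool's z in rad. A call has 1 to 5 rows; each row is the pose to reach, as a shift and turn from the pose commanded when the call began, along the tool's axes at that moment; what a row does not reach only later rows make up. A row lasts 1/10 s, in which the tool goes at most 50 mm and 8.59 degrees, less where a joint would pass 70% of its speed; a pose out of reach is approached as far as the arm can. A call with a gripper value outside its range is refused whole. "grip" is the closure, from 0 (fully open) to 1 (shut), set as the call begins (left out, the last holds). The fingers move at their own pace and stop on an object; the grip force is fixed at half the most. Time passes only in rows, so rows that repeat a pose let the fingers close. It gives the time, the measured TCP pose, the force, the opening and the grip force at its end, in the units of the state.
- state(): the state, without advancing time (a new reading comes with each control period).
- read_camera(name): name is "scene" or "top" or "wrist"; returns a dict with "img" (420x560x3 uint8, blue, green, red), "vertical_fov" (degrees; the focal length in pixels is half the picture's height over the tangent of half this angle, whatever the lens; pixels are square), "cx", "cy" (the principal point, pixels), "k1" (the pictures are not rectified: a ray, as slopes to the right and down, at radius r is drawn at 1 + k1 r^2 times it, then the intrinsics apply), "extrinsics" (4x4, takes a point from camera to world coordinates). Camera axes: x right, y up, looking along -z (the intrinsics and any distortion apply to the point x, -y, -z); pixel columns grow to the right and rows downward; lengths in mm; the calibration is good to about 2 mm. A picture is of the moment at which its call begins. There is no depth.
- job_done(): hands the job in; it is judged then, once.
Trained networks look in a picture, given as the dict that the camera call returned (one of the last four; its "shot" number tells which), for a name from the list of things; names that differ only in an ending like _2 or _b are one class to them, and where a whole thing is asked for, a point or a joint stands for the part that bears it (a point fixed in the world has none). Each returns a list of dicts, best first, with "p" (0 to 1); they miss things now and then, are a little off and sometimes report something else, mostly with a low value. They report only what shows in the picture. A call takes as long as a camera call.
- cut_out(name, picture): "region" (420x560 bool, what is visible of it) and "box" ([left, top, right, bottom] in pixels, round what is visible of it).
The state is a dict: "t": time; "joints": joint angles; "qvel": joint speeds; "tau": joint torques, N m; "eef_pos": TCP position; "tcp_rot": TCP orientation; "ft_force": force on the tool from outside, world axes, zero at the start; "moment": the same for the moment, N m; "opening": opening from 0.0 (shut) to 1.0 (fully open); "grip_force": force on a finger pad.
Only numpy, scipy, OpenCV 4.12 (cv2) and the standard library are available. Lean on these libraries where they do the work, as an engineer would, in place of code of your own. Each camera call takes 0.05 s, during which the arm holds its last target. There are 200 camera calls.

## Task

Take the cover off the wide pot and lay it flat in the black tray. Then nest the tapered metal cup upright in the wide pot, without dropping it in, and press it down gently until the dark line around the cup is level with the pot's rim: no deeper, or it wedges. Let go, and leave everything else on the bench where it is.

Things in the scene. Friction and masses are not known exactly. Their poses are not given: they have to be found in the camera images.
- cup_mid (a point): Closed tapered aluminium cup, loose, 150 g, upright. 70 mm high, radius 21 mm at the foot, 29 mm at the flat top. On the top's middle stands a black bar to take it by: 36 mm long along the cup's x axis, 10 mm thick along its y, 30 mm high (70 to 100 mm above the underside). A thin dark line runs round the cup 48 mm above its underside. This point: on the axis, 35 mm above the underside; z is up.
- cup_line (a point): Centre of the dark line's circle: on the cup's axis, 48 mm above its underside. In the wide pot the cup rests by its own weight with the line about 7 to 12 mm above the rim; from there it must be pushed. The push grows steadily, to about 7 to 14 N with the line at the rim, and keeps growing below it. The cup stays by friction where the push stops.
- wide_pot_rim (a point): Wide black tapered pot fixed to the bench. This point: centre of its mouth, at rim height, 68 mm above the bench; z is up. Rim radius 40 mm outside, 37 mm inside, inner floor 63 mm below the rim, foot flange radius 43 mm. Inside, four sprung steel leaves, flared at the mouth, centre the cup and grip it.
- cover_mid (a point): Flat round plastic cover, loose, 60 g, lying on the wide pot's rim at the start: a disc 84 mm across and 5 mm thick, with an upright knob 18 mm across and 25 mm high in its middle. This point is on its axis, 15 mm above the disc's underside; z is up the knob.
- tray: Shallow open black tray fixed to the bench, 180 x 180 mm outside, 20 mm high, walls and floor 5 mm thick. Origin: centre of its underside; x and y along its sides.
- narrow_pot_rim (a point): Centre of the mouth of a narrower, lower black pot fixed to the bench, a bystander, uncovered: rim radius 27 mm outside, 50 mm high. The cup does not belong in it.
- board: Green circuit board lying flat, 110 x 90 mm (x, y), up to 20 mm high; a loose bystander. Origin: centre of its underside.
- meter: Black multimeter lying flat, 90 x 190 x 50 mm (x, y, z); a loose bystander. Origin: centre of its underside.
- driver: Screwdriver lying flat, about 170 mm long along its x; a loose bystander.
- strip: White and blue LED strip module, 150 x 32 x 18 mm (x, y, z); a loose bystander. Origin: centre of its underside.
- spool: Steel-coloured solder spool standing on end, 60 mm across, 50 mm high; a loose bystander. Origin: centre of its underside.
- speaker: Small round loudspeaker, 56 mm across, 22 mm high; a loose bystander. Origin: centre of its underside.
- connector: Small grey wire connector with orange levers, 36 x 19 x 16 mm; a loose bystander. Origin: centre of its underside.

How it is judged (in metres and radians):
On the way, in this order (a step that is already met when the one before it is completed fails the run):
1. the cover lies flat in the tray (x of cover_mid in the frame of tray between -0.05 and 0.05 m and y of cover_mid in the frame of tray between -0.05 and 0.05 m and z of cover_mid in the frame of tray below 0.026 m and angle between cover_mid's own z axis and vertical below 0.1 rad), for 0.2 s.
2. the cup stands upright in the wide pot with its dark line level with the rim (5 mm either way) (z of cup_line in the frame of wide_pot_rim between -0.005 and 0.005 m and horizontal distance between cup_line and wide_pot_rim below 0.005 m and angle between cup_mid's own z axis and vertical below 0.07 rad), for 0.2 s.
At the end, for the whole second after the job is handed in: The cover lies flat (within 0.1 rad) in the tray, its centre within 50 mm of the tray's centre along each side; the cup is nested upright (within 0.07 rad) in the wide pot, centred within 5 mm, its dark line level with the pot's rim within 5 mm; both are released and at rest (all of step 1 and all of step 2 and linear speed of cup below 0.01 m/s and linear speed of cover below 0.02 m/s); the robot touches nothing.
It fails at once if the cup is wedged: its dark line goes more than 8 mm below the wide pot's rim (z of cup_line in the frame of wide_pot_rim below -0.008 m and horizontal distance between cup_line and wide_pot_rim below 0.03 m).
It fails at once if the cup is forced into the wide pot (more than 45 N between cup and pot) (contact force between cup and wide_pot above 45 N).
It fails at once if the cup is dropped into the wide pot: faster than 0.45 m/s as it goes in (linear speed of cup above 0.45 m/s and z of cup_line in the frame of wide_pot_rim below 0.02 m and horizontal distance between cup_line and wide_pot_rim below 0.02 m).
It fails at once if a bystander is shifted by more than 30 mm (distance of any of board, meter, driver, strip, spool, speaker, connector from where it was at the start of the episode above 0.03 m).
It also fails if it takes over 64 s, if anything falls off the work surface, if the arm or the gripper's body presses on something with over 40 N, if the wrist force passes 120 N, or if a joint passes its speed limit or range.

## Working session

There is one attempt and no reset: what is moved stays moved. The work goes in short steps, Python scripts to look and compute and a tool call to move; the robot and the scene stay as the last step left them, time stands still between calls to the robot, and variables do not carry over. Pictures are saved under pics/ and viewed, at most 11 in all, crops included, and the job is handed in when it is done.

Besides the shell and the picture viewer there is one more tool, called after "Emit:" by a JSON object that holds its "fn" and its "kwargs", one argument or row to a line. jog_arm: Moves the arm, as the interface text tells. Its arguments: {"type":"object","properties":{"motion":{"type":"array"},"grip":{"type":"number"}},"required":["motion"]}

```bash
mkdir -p pics
cat > h.py <<'E'
import numpy as np, cv2
from cell import state, read_camera, job_done, cut_out
def K(p):
    f=210/np.tan(np.radians(p["vertical_fov"])/2)
    return np.array([[f,0,p["cx"]],[0,f,p["cy"]],[0,0,1]]),np.array([p["k1"],0,0,0,0.])
def pix2z(p,uv,z):
    k,d=K(p); s=cv2.undistortPoints(np.array(uv,float).reshape(-1,1,2),k,d).reshape(-1,2)
    E=np.array(p["extrinsics"]); r=np.c_[s[:,0],-s[:,1],-np.ones(len(s))]@E[:3,:3].T
    o=E[:3,3]; return o+r*((z-o[2])/r[:,2])[:,None]
def proj(p,X):
    k,d=K(p); E=np.array(p["extrinsics"]); c=(np.atleast_2d(X)-E[:3,3])@E[:3,:3]
    c=c*[1,-1,-1]
    return cv2.projectPoints(c,np.zeros(3),np.zeros(3),k,d)[0].reshape(-1,2)
E
python3 - <<'E'
from h import *
print(state())
for c in ["scene","top"]:
    p=read_camera(c); cv2.imwrite(f"pics/{c}0.png",p["img"]); print(c,np.round(p["extrinsics"],3).tolist(),p["vertical_fov"],p["k1"])
    for n in ["cup_mid","cover_mid","tray","wide_pot_rim","narrow_pot_rim","board","meter","driver","strip","spool","speaker","connector"]:
        try:
            r=cut_out(n,p)[:2]
            for q in r:
                b=np.array(q["box"]);u=[(b[0]+b[2])/2,(b[1]+b[3])/2]; print(n,round(q["p"],2),b,pix2z(p,[u],0).round()[0,:2])
        except Exception as e: print(n,e)
E
```

```text
{'t': 0.0, 'joints': array([ 1.08041134e+00,  4.91524534e-01,  1.55946798e+00,  1.74113148e-05,
        1.09169447e+00, -1.05597631e-01]), 'qvel': array([ 3.34864169e-04,  9.59002505e-04,  1.75701963e-05, -1.15141696e-03,
        1.63913376e-03,  2.64120329e-04]), 'tau': array([-4.34932617e-04, -6.12647152e+01, -2.58186507e+01,  6.93228585e-02,
        4.80353634e-02, -4.73384762e-05]), 'eef_pos': array([234.46884394, 579.11006242, 239.07711396]), 'tcp_rot': array([-3.14050605e+00, -1.30700280e-04,  2.75679719e+00]), 'ft_force': array([-0.02773161, -0.01967922, -0.15153321]), 'moment': array([ 0.0297054 , -0.00868871,  0.03118756]), 'grip_force': 0.0, 'opening': 0.9986385962332728}
scene [[0.83, -0.408, 0.38, 1066.079], [0.558, 0.596, -0.578, -708.56], [0.009, 0.692, 0.722, 1039.518], [0.0, 0.0, 0.0, 1.0]] 42.45983859113702 0.03157664067971445
cup_mid 0.96 [327.5 138.5 349.3 172.5] [559. 394.]
cup_mid 0.15 [257.7 201.  287.2 222.7] [526.  99.]
cover_mid 0.74 [256.7 182.2 292.5 206.7] [495. 156.]
cover_mid 0.4 [257.6 203.  288.6 222.4] [529.  97.]
tray 0.85 [ 64.7 290.  186.4 393.3] [
[... 562 characters left out ...]
547539 -0.09130978156994352
cup_mid 0.62 [152.8 190.5 177.1 213.8] [596. 354.]
cup_mid 0.45 [197.1 151.6 221.6 175. ] [708. 245.]
cover_mid 0.89 [242.6 210.9 279.2 242.2] [543.  98.]
tray 0.97 [410.6 219.5 485.4 298.2] [ 480. -389.]
wide_pot_rim 0.69 [247.7 232.9 279.5 247.5] [507.  89.]
narrow_pot_rim 0.72 [327.1 214.6 354.  240.3] [ 550. -108.]
board 0.45 [247.3 231.2 275.  248.6] [508.  96.]
meter 0.9 [ 94.7 231.4 136.5 310. ] [410. 466.]
driver 0.78 [231.9 270.3 303.3 279.3] [419.  74.]
spool 0.92 [197.1 152.2 219.6 176.3] [705. 247.]
spool 0.52 [330.7 214.4 353.9 241. ] [ 549. -113.]
speaker 0.65 [179.4 265.6 205.3 286.4] [406. 266.]
connector 0.6 [355.  272.5 364.  281.5] [ 423. -160.]
```

View pics/scene0.png

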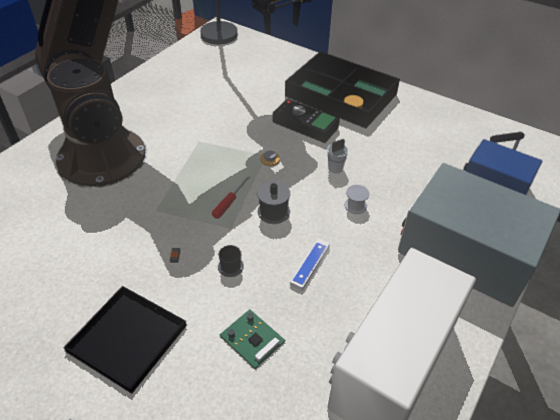

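View pics/top0.png

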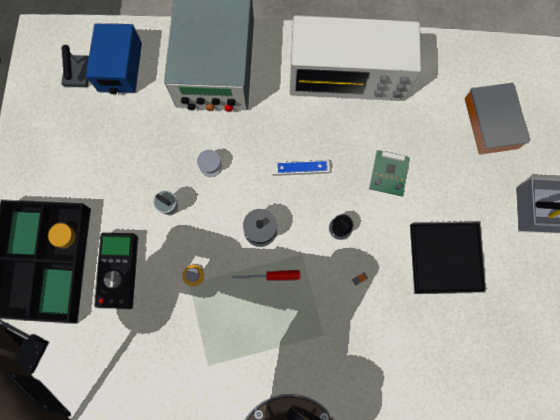

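The scene picture shows the covered wide pot at (273,203), with its knob at (273,187). The cup is at (338,155), the tray at (125,340) and the narrow pot at (230,261). The top picture agrees: cover (261,228), cup (165,203), tray (447,258), spool (209,161). Next come rough positions.

Run:
```python
from h import *
def ctr(p,n):
    q=cut_out(n,p)[0]; return q
P={c:read_camera(c) for c in("top","scene")}
p=P["top"]
print("knobtop",pix2z(p,[(263,223.5)],95).round(1), "scene",pix2z(P["scene"],[(273,185)],95).round(1))
q=ctr(p,"cover_mid");print(q["p"],pix2z(p,[cv2.minEnclosingCircle(np.argwhere(q["region"])[:,::-1].astype(np.float32))[0]],73).round(1))
q=ctr(p,"tray"); r=cv2.minAreaRect(np.argwhere(q["region"])[:,::-1].astype(np.float32)); print("tray",pix2z(p,cv2.boxPoints(r),20).round(1).tolist(),pix2z(p,[r[0]],10).round(1))
for n,c in(("cup_mid","top"),("cup_mid","scene")):
    q=ctr(P[c],n); m=np.argwhere(q["region"])[:,::-1].mean(0); print(n,c,q["p"],m,pix2z(P[c],[m],50).round(1))
w=read_camera("wrist"); E=np.array(w["extrinsics"]); s=state()
from scipy.spatial.transform import Rotation as R
T=np.eye(4);T[:3,:3]=R.from_euler("xyz",s["tcp_rot"]).as_matrix();T[:3,3]=s["eef_pos"]
print(np.round(np.linalg.inv(T)@E,3),w["vertical_fov"],w["k1"],T.round(3))
for n,c in (("cover_mid",(524,97)),):pass
cv2.imwrite("pics/crop.png",cv2.resize(P["top"]["img"][180:260,140:290],None,fx=5,fy=5))
```

```text
knobtop [[532.4  89.1  95. ]] scene [[525.  102.2  95. ]]Traceback (most recent call last):
  File "<stdin>", line 7, in <module>
  File "<stdin>", line 3, in ctr
IndexError: list index out of range
```

Run:
```python
from h import *
P={c:read_camera(c) for c in("top","scene")}
p=P["top"]
def ctr(p,n):
    for _ in range(3):
        q=cut_out(n,p)
        if q: return q[0]
        p2=read_camera("top"); p=p2
q=ctr(p,"cover_mid")
if q: print(q["p"],pix2z(p,[cv2.minEnclosingCircle(np.argwhere(q["region"])[:,::-1].astype(np.float32))[0]],73).round(1))
q=ctr(p,"tray")
if q: r=cv2.minAreaRect(np.argwhere(q["region"])[:,::-1].astype(np.float32)); print("tray",pix2z(p,cv2.boxPoints(r),20).round(1).tolist(),pix2z(p,[r[0]],10).round(1))
q=ctr(p,"cup_mid")
if q: m=np.argwhere(q["region"])[:,::-1].mean(0); print("cup",q["p"],m,pix2z(p,[m],50).round(1))
q=cut_out("cup_mid",P["scene"])
if q: q=q[0];m=np.argwhere(q["region"])[:,::-1].mean(0); print("cup sc",q["p"],m,pix2z(P["scene"],[m],50).round(1))
w=read_camera("wrist"); E=np.array(w["extrinsics"]); s=state()
from scipy.spatial.transform import Rotation as R
T=np.eye(4);T[:3,:3]=R.from_euler("xyz",s["tcp_rot"]).as_matrix();T[:3,3]=s["eef_pos"]
print(np.round(np.linalg.inv(T)@E,3),w["vertical_fov"],w["k1"],T.round(3),s["t"])
a=cv2.resize(P["top"]["img"][180:260,140:290],None,fx=5,fy=5,interpolation=cv2.INTER_CUBIC)
cv2.imwrite("pics/crop.png",a)
```

```text
0.55 [[532.2  98.6  73. ]]
tray [[565.2, -284.5, 20.0], [579.0, -478.4, 20.0], [396.4, -477.4, 20.0], [384.6, -288.5, 20.0]] [[ 481.6 -384.5   10. ]]
cup 0.65 [165.06722689 202.24579832] [[584.5 341.7  50. ]]
cup sc 0.76 [336.54595588 155.84191176] [[579.7 337.1  50. ]]
[[ 1.00000e-03  9.61000e-01  2.78000e-01  7.70910e+01]
 [ 1.00000e+00 -1.00000e-03  1.00000e-03 -4.27000e-01]
 [ 1.00000e-03  2.78000e-01 -9.61000e-01 -1.44327e+02]
 [ 0.00000e+00  0.00000e+00  0.00000e+00  1.00000e+00]] 66.9210950951978 -0.015134298619094004 [[-9.27000e-01  3.75000e-01 -0.00000e+00  2.34586e+02]
 [ 3.75000e-01  9.27000e-01  0.00000e+00  5.79325e+02]
 [ 0.00000e+00  0.00000e+00 -1.00000e+00  2.39645e+02]
 [ 0.00000e+00  0.00000e+00  0.00000e+00  1.00000e+00]] 1.8
```

View pics/crop.png

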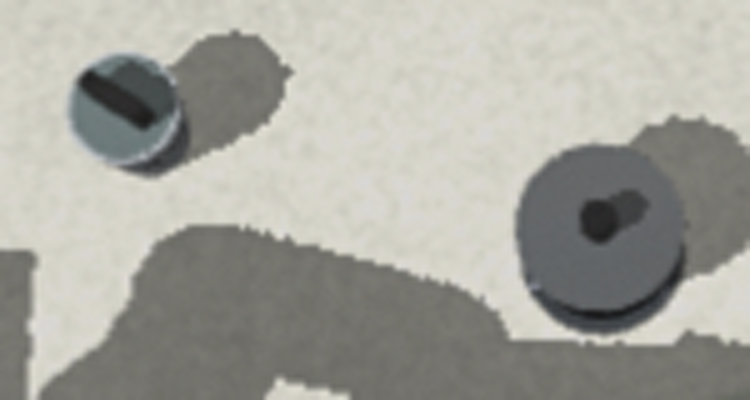

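The crop shows the knob at full-image (259.6,224). The cup's bar is centred at about (163.6,200) and runs down-right. I'll move above the cover.

Emit:
{"fn": "jog_arm", "kwargs": {
  "motion": [
    [[-40,-30,0],0],
    [[-80,-60,0],0],
    [[-120,-89,0],0],
    [[-160,-119,0],0],
    [[-200,-149,0],0]
  ]
}}

```text
t: 2.3
eef_pos: [364.7, 364.5, 239.8]
tcp_rot: [3.141, 0.0, 2.757]
ft_force: [1.2, 0.7, -0.6]
opening: 0.999
grip_force: 0.0
```

Emit:
{"fn": "jog_arm", "kwargs": {
  "motion": [
    [[-40,-30,0],0],
    [[-80,-60,0],0],
    [[-120,-89,10],0],
    [[-160,-119,20],0],
    [[-200,-149,30],0]
  ]
}}

```text
t: 2.8
eef_pos: [493.1, 153.1, 210.0]
tcp_rot: [3.141, 0.001, 2.757]
ft_force: [0.6, 0.3, 1.0]
opening: 1.001
grip_force: 0.0
```

Emit:
{"fn": "jog_arm", "kwargs": {
  "motion": [
    [[-40,-30,0],0],
    [[-53,-39,10],0],
    [[-53,-39,10],0],
    [[-53,-39,10],0]
  ]
}}

```text
t: 3.2
eef_pos: [526.2, 99.3, 199.9]
tcp_rot: [-3.141, -0.001, 2.756]
ft_force: [0.3, -0.9, -0.4]
opening: 1.002
grip_force: 0.0
```

Run:
```python
from h import *
s=state(); print(s["t"],s["eef_pos"],s["tcp_rot"],s["joints"].round(2))
w=read_camera("wrist"); cv2.imwrite("pics/w1.png",w["img"])
for n in("cover_mid","wide_pot_rim"):
    for q in cut_out(n,w)[:1]:
        c=cv2.fitEllipse(max(cv2.findContours(q["region"].astype(np.uint8),0,1)[0],key=len)); print(n,q["p"],q["box"],c,pix2z(w,[c[0]],73).round(1))
t=read_camera("top"); 
for q in cut_out("cup_mid",t)[:2]: print("cup",q["p"],q["box"])
```

```text
3.2 [526.24474789  99.32822477 199.87401195] [-3.14141295e+00 -1.00550412e-03  2.75635094e+00] [ 0.06  0.41  1.82  0.    0.91 -1.12]
cover_mid 0.91 [236.3, 164.6, 327.2, 252.4] ((281.29736328125, 211.1357879638672), (88.89456176757812, 91.793701171875), 88.31474304199219) [[530.4  97.9  73. ]]
wide_pot_rim 0.89 [247.0, 155.9, 319.3, 184.1] ((280.82305908203125, 219.94271850585938), (94.3680191040039, 121.44895935058594), 2.954218626022339) [[537.9  94.4  73. ]]
cup 0.64 [152.3, 192.1, 180.3, 211.4]
cup 0.49 [195.2, 152.1, 220.6, 176.2]
```

View pics/w1.png

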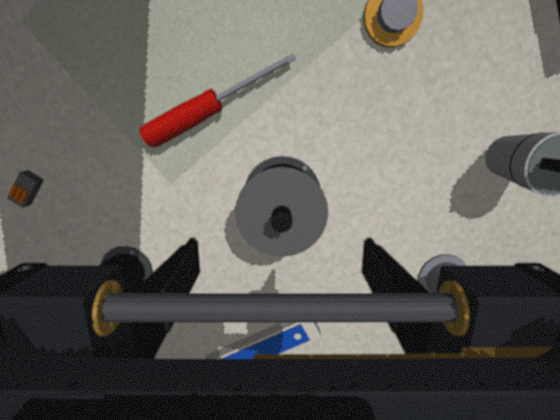

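The wrist picture shows the cover at (281,211) between the fingers. I'll descend and grip the knob.

Emit:
{"fn": "jog_arm", "kwargs": {
  "motion": [
    [[-4,0,35],0],
    [[-4,0,70],0],
    [[-4,0,90],0],
    [[-4,0,98],0],
    [[-4,0,98],0]
  ]
}}

```text
t: 3.95
eef_pos: [530.2, 97.9, 101.7]
tcp_rot: [-3.141, -0.001, 2.757]
ft_force: [-0.3, 0.1, 0.5]
opening: 1.0
grip_force: 0.0
```

Emit:
{"fn": "jog_arm", "kwargs": {
  "motion": [
    [[0,0,0],0],
    [[0,0,0],0],
    [[0,0,0],0],
    [[0,0,0],0],
    [[0,0,0],0]
  ],
  "grip": 1
}}

```text
t: 4.45
eef_pos: [530.6, 97.4, 102.4]
tcp_rot: [3.141, 0.001, 2.757]
ft_force: [-0.4, 1.0, -0.1]
opening: 0.635
grip_force: 0.0
```

Emit:
{"fn": "jog_arm", "kwargs": {
  "motion": [
    [[0,0,0],0],
    [[0,0,0],0],
    [[0,0,0],0]
  ]
}}

```text
t: 4.75
eef_pos: [530.5, 97.4, 102.1]
tcp_rot: [3.142, 0.0, 2.757]
ft_force: [0.3, -0.4, 0.6]
opening: 0.385
grip_force: 0.0
```

Emit:
{"fn": "jog_arm", "kwargs": {
  "motion": [
    [[0,0,0],0],
    [[0,0,0],0],
    [[0,0,0],0],
    [[0,0,0],0],
    [[0,0,0],0]
  ]
}}

```text
t: 5.25
eef_pos: [530.4, 97.4, 102.1]
tcp_rot: [3.142, -0.0, 2.757]
ft_force: [-1.0, -0.2, 0.3]
opening: 0.183
grip_force: 30.0
```

Emit:
{"fn": "jog_arm", "kwargs": {
  "motion": [
    [[0,0,-10],0],
    [[0,0,-40],0],
    [[0,0,-80],0],
    [[-10,-20,-100],0],
    [[-18,-63,-100],0]
  ]
}}

```text
t: 5.75
eef_pos: [525.2, 33.0, 205.7]
tcp_rot: [3.139, 0.006, 2.76]
ft_force: [1.4, -1.4, -1.8]
opening: 0.179
grip_force: 30.0
```

Emit:
{"fn": "jog_arm", "kwargs": {
  "motion": [
    [[-13,-46,0],0],
    [[-26,-92,0],0],
    [[-39,-138,0],0],
    [[-52,-182,0],0],
    [[-65,-225,0],0]
  ]
}}

```text
t: 6.25
eef_pos: [498.7, -202.6, 203.0]
tcp_rot: [3.142, 0.001, 2.757]
ft_force: [1.2, 0.7, -0.4]
opening: 0.182
grip_force: 30.0
```

Emit:
{"fn": "jog_arm", "kwargs": {
  "motion": [
    [[-13,-46,0],0],
    [[-26,-92,0],0],
    [[-39,-138,0],0],
    [[-52,-178,0],0],
    [[-52,-178,0],0]
  ]
}}

```text
t: 6.75
eef_pos: [479.7, -389.7, 202.4]
tcp_rot: [-3.141, 0.001, 2.753]
ft_force: [-1.1, 1.5, -0.4]
opening: 0.18
grip_force: 30.0
```

Run:
```python
from h import *
s=state(); print(s["t"],s["eef_pos"],s["opening"],s["joints"].round(2))
p=read_camera("top"); v=read_camera("scene")
cv2.imwrite("pics/b.png",np.hstack([cv2.resize(p["img"][140:310,140:500],None,fx=2.2,fy=2.2)]))
for c,pp in (("top",p),("scene",v)):
  for n,z in (("wide_pot_rim",34),("tray",10),("cup_mid",50),("cover_mid",0)):
    for q in cut_out(n,pp)[:1]:
        m=np.argwhere(q["region"])[:,::-1].mean(0);print(c,n,q["p"],q["box"],m.round(1),pix2z(pp,[m],z).round(1))
```

```text
6.75 [ 479.74996643 -389.70096689  202.4229685 ] 0.18046926450802464 [-0.79  0.52  1.62 -0.    1.   -1.97]
top wide_pot_rim 0.63 [244.1, 209.3, 276.3, 249.6] [259.9 228. ] [[532.4  98.9  34. ]]
top tray 0.91 [411.2, 224.0, 473.6, 276.2] [433. 245.] [[ 512.5 -347.1   10. ]]
top cup_mid 0.9 [152.8, 190.2, 177.5, 212.9] [165.  202.4] [[584.2 341.7  50. ]]
top cover_mid 0.7 [450.3, 231.2, 470.7, 258.9] [459.9 247.2] [[ 511.2 -421.     0. ]]
scene wide_pot_rim 0.86 [257.4, 184.9, 289.6, 223.9] [273.4 203.4] [[529.   98.6  34. ]]
scene tray 0.81 [66.2, 293.7, 187.2, 394.2] [126.3 340.8] [[ 485.7 -392.    10. ]]
scene cup_mid 0.25 [272.6, 98.9, 343.6, 143.5] [305.9 120.5] [[425.4 425.   50. ]]
scene cover_mid 0.59 [84.0, 277.2, 130.3, 313.4] [109.5 295.2] [[ 365.3 -326.6    0. ]]
```

View pics/b.png

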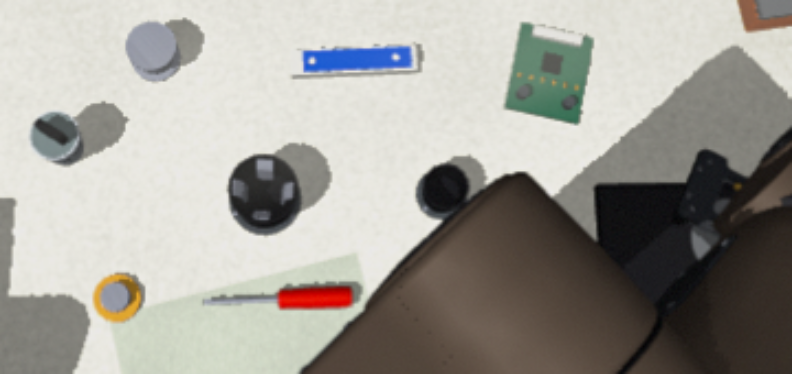

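The pot is open with its four leaves showing. The cover hangs over the tray, about 2 mm from its centre. I'll lower it.

Emit:
{"fn": "jog_arm", "kwargs": {
  "motion": [
    [[0,0,45],0],
    [[0,0,90],0],
    [[0,0,130],0],
    [[0,0,150],0],
    [[0,0,158],0]
  ]
}}

```text
t: 7.75
eef_pos: [480.2, -384.3, 41.9]
tcp_rot: [3.14, -0.003, 2.757]
ft_force: [-0.6, -0.4, -0.2]
opening: 0.181
grip_force: 30.0
```

Emit:
{"fn": "jog_arm", "kwargs": {
  "motion": [
    [[0,0,3],0],
    [[0,0,4],0],
    [[0,0,4],0]
  ]
}}

```text
t: 8.05
eef_pos: [481.1, -385.5, 41.3]
tcp_rot: [-3.141, 0.002, 2.757]
ft_force: [0.8, 0.3, 0.7]
opening: 0.183
grip_force: 30.0
```

Emit:
{"fn": "jog_arm", "kwargs": {
  "motion": [
    [[0,0,1],0],
    [[0,0,1],0],
    [[0,0,1],0]
  ]
}}

```text
t: 8.35
eef_pos: [480.8, -385.3, 39.5]
tcp_rot: [-3.141, 0.001, 2.757]
ft_force: [-0.6, -0.4, -0.9]
opening: 0.178
grip_force: 30.0
```

Emit:
{"fn": "jog_arm", "kwargs": {
  "motion": [
    [[0,0,1],0],
    [[0,0,1],0]
  ]
}}

```text
t: 8.55
eef_pos: [480.8, -385.3, 38.8]
tcp_rot: [-3.141, 0.001, 2.757]
ft_force: [-1.6, 1.5, 8.5]
opening: 0.185
grip_force: 30.0
```

Emit:
{"fn": "jog_arm", "kwargs": {
  "motion": [
    [[0,0,0],0],
    [[0,0,0],0],
    [[0,0,0],0],
    [[0,0,0],0],
    [[0,0,0],0]
  ],
  "grip": 0.6
}}

```text
t: 9.05
eef_pos: [480.7, -385.1, 37.9]
tcp_rot: [3.141, -0.0, 2.757]
ft_force: [-0.6, 0.6, -0.2]
opening: 0.401
grip_force: 0.0
```

Emit:
{"fn": "jog_arm", "kwargs": {
  "motion": [
    [[0,0,-40],0],
    [[0,0,-90],0],
    [[0,0,-135],0],
    [[0,0,-180],0],
    [[10,30,-185],0]
  ],
  "grip": 0
}}

```text
t: 9.55
eef_pos: [483.8, -356.6, 228.4]
tcp_rot: [-3.138, 0.009, 2.754]
ft_force: [-0.2, -0.3, 0.0]
opening: 0.765
grip_force: 0.0
```

Run:
```python
from h import *
s=state();print(s["eef_pos"]);p=read_camera("scene")
for n,z in (("cover_mid",20),("tray",10)):
    for q in cut_out(n,p)[:2]:
        m=np.argwhere(q["region"])[:,::-1].mean(0);print(n,q["p"],q["box"],m.round(1),pix2z(p,[m],z).round(1))
t=read_camera("top"); print(pix2z(t,[(163.6,200)],95))
w=read_camera("wrist");cv2.imwrite("pics/w2.png",w["img"])
for n,z in (("cover_mid",10),("tray",20)):
    for q in cut_out(n,w)[:1]:
        m=np.argwhere(q["region"])[:,::-1].mean(0);print("wrist",n,q["p"],q["box"],m.round(1),pix2z(w,[m],z).round(1))
```

```text
[ 483.75659166 -356.61671267  228.40840633]
cover_mid 0.65 [103.0, 324.4, 148.7, 356.4] [126.3 337. ] [[ 484.8 -388.6   20. ]]
tray 0.62 [64.2, 286.6, 185.0, 394.9] [125.1 338.7] [[ 479.9 -389.8   10. ]]
[[579.6361897  335.19226899  95.        ]]
wrist cover_mid 0.61 [219.9, 159.7, 288.7, 229.8] [254.7 194.7] [[ 481.1 -385.5   10. ]]
wrist tray 0.62 [149.3, 86.3, 357.4, 289.8] [255.  188.3] [[ 472.5 -380.6   20. ]]
```

View pics/w2.png

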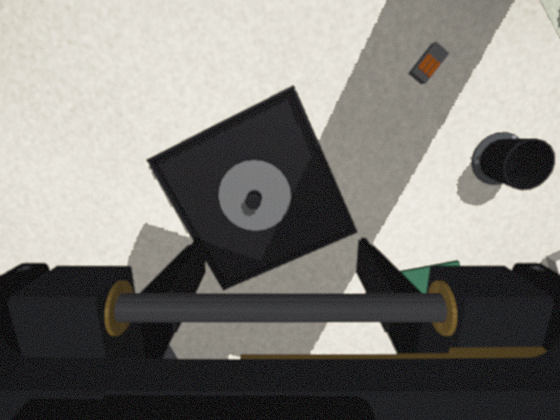

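The cover lies flat in the middle of the tray at (255,195). Next is the cup.

Emit:
{"fn": "jog_arm", "kwargs": {
  "motion": [
    [[12,48,0],0],
    [[24,96,0],0],
    [[36,144,0],0],
    [[48,192,0],0],
    [[60,240,0],0]
  ]
}}

```text
t: 10.4
eef_pos: [517.2, -107.4, 222.5]
tcp_rot: [3.142, -0.001, 2.756]
ft_force: [1.4, 0.5, 0.4]
opening: 1.006
grip_force: 0.0
```

Emit:
{"fn": "jog_arm", "kwargs": {
  "motion": [
    [[12,48,0],0.1],
    [[24,96,0],0.2],
    [[36,144,0],0.3],
    [[48,192,0],0.4],
    [[60,240,0],0.5]
  ]
}}

```text
t: 10.9
eef_pos: [551.9, 138.0, 222.4]
tcp_rot: [-3.141, -0.0, 2.252]
ft_force: [1.7, -0.7, 1.1]
opening: 0.998
grip_force: 0.0
```

Emit:
{"fn": "jog_arm", "kwargs": {
  "motion": [
    [[32,35,0],0.14],
    [[65,71,0],0.28],
    [[97,106,0],0.42],
    [[130,142,0],0.56],
    [[136,148,0],0.65]
  ]
}}

```text
t: 11.4
eef_pos: [580.2, 339.4, 221.5]
tcp_rot: [-3.141, -0.0, 1.604]
ft_force: [-0.7, -0.5, -0.8]
opening: 1.001
grip_force: 0.0
```

Emit:
{"fn": "jog_arm", "kwargs": {
  "motion": [
    [[0,0,0],0.15],
    [[0,0,0],0.3],
    [[0,0,0],0.45],
    [[0,0,0],0.6],
    [[0,0,0],0.6]
  ]
}}

```text
t: 11.9
eef_pos: [580.4, 334.9, 222.1]
tcp_rot: [-3.141, 0.001, 1.004]
ft_force: [-0.4, 0.0, -0.1]
opening: 0.998
grip_force: 0.0
```

Run:
```python
from h import *
s=state(); print(s["t"],s["eef_pos"],s["tcp_rot"],s["joints"].round(2))
w=read_camera("wrist"); cv2.imwrite("pics/w3.png",w["img"])
for q in cut_out("cup_mid",w)[:1]:
    g=cv2.cvtColor(w["img"],cv2.COLOR_BGR2GRAY); m=q["region"]
    print(q["p"],q["box"])
    print(proj(w,[[581,337,70],[581,337,100]]).round(1))
```

```text
11.9 [580.39999179 334.89914665 222.06983385] [-3.14089816e+00  1.11780262e-03  1.00396484e+00] [ 0.42  0.57  1.46 -0.    1.11  0.99]
0.6 [251.0, 163.5, 310.1, 222.4]
[[278.2 197.8]
 [278.  206.4]]
```

View pics/w3.png

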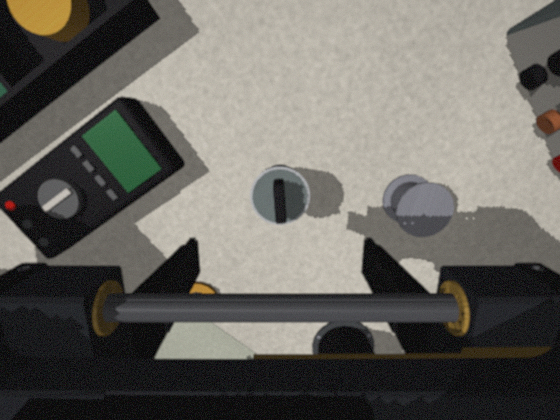

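Run:
```python
from h import *
w=read_camera("wrist"); g=cv2.cvtColor(w["img"],cv2.COLOR_BGR2GRAY)
m=np.zeros_like(g); m[176:222,268:292]=(g[176:222,268:292]<60)
pts=np.argwhere(m)[:,::-1].astype(np.float32); r=cv2.minAreaRect(pts); print(r,len(pts))
X=pix2z(w,[(280,195),r[0]],70);X2=pix2z(w,[r[0]],95);print(X.round(1),X2.round(1))
b=pix2z(w,[pts[pts[:,1]<185].mean(0),pts[pts[:,1]>210].mean(0)],97); print(b.round(1),np.arctan2(*(b[0]-b[1])[1::-1]))
for n in[0]:
    for q in cut_out("cup_mid",w)[:1]:
        pass
    # edge points of the rim circle
    c=max(cv2.findContours(q["region"].astype(np.uint8),0,1)[0],key=len)
    print(cv2.minEnclosingCircle(c))
    Z=[(u,v) for u,v in c[:,0] if v>195]; P=pix2z(w,Z,70); A=np.c_[2*P[:,:2],np.ones(len(P))]; s=np.linalg.lstsq(A,(P[:,:2]**2).sum(1),rcond=None)[0]; print("circle",s[:2],np.sqrt(s[2]+s[0]**2+s[1]**2))
s=state();print(s["eef_pos"],s["tcp_rot"])
```

```text
((281.5, 200.0), (15.0, 42.0), 0.0) 474
[[583.8 338.5  70. ]
 [582.4 333.5  70. ]] [[585.8 339.2  95. ]]
[[592.9 354.6  97. ]
 [577.9 327.6  97. ]] 1.0662376975095482
((280.1764831542969, 194.5294189453125), 30.965238571166992)
circle [582.78012833 336.89008125] 28.152023956172172
[580.16831291 335.10982544 222.74284374] [-3.14130951e+00  3.50823421e-04  1.00997596e+00]
```

Emit:
{"fn": "jog_arm", "kwargs": {
  "motion": [
    [[4,1,40],-0.04],
    [[4,1,80],-0.04],
    [[4,1,108],-0.04],
    [[4,1,122],-0.04],
    [[4,1,124],-0.04]
  ]
}}

```text
t: 12.6
eef_pos: [582.6, 337.9, 97.7]
tcp_rot: [-3.14, 0.002, 1.048]
ft_force: [0.8, 0.2, -0.4]
opening: 1.005
grip_force: 0.0
```

Emit:
{"fn": "jog_arm", "kwargs": {
  "motion": [
    [[0,0,0],0],
    [[0,0,0],0],
    [[0,0,0],0],
    [[0,0,0],0],
    [[0,0,0],0]
  ],
  "grip": 1
}}

```text
t: 13.1
eef_pos: [583.1, 338.2, 99.7]
tcp_rot: [3.141, -0.001, 1.047]
ft_force: [0.0, -0.8, 0.7]
opening: 0.634
grip_force: 0.0
```

Emit:
{"fn": "jog_arm", "kwargs": {
  "motion": [
    [[0,0,0],0],
    [[0,0,0],0],
    [[0,0,0],0],
    [[0,0,0],0],
    [[0,0,0],0]
  ]
}}

```text
t: 13.6
eef_pos: [583.0, 338.2, 99.1]
tcp_rot: [-3.142, -0.0, 1.047]
ft_force: [-0.8, 0.2, -0.8]
opening: 0.215
grip_force: 0.0
```

Emit:
{"fn": "jog_arm", "kwargs": {
  "motion": [
    [[0,0,0],0],
    [[0,0,0],0],
    [[0,0,0],0],
    [[0,0,0],0],
    [[0,0,0],0]
  ]
}}

```text
t: 14.1
eef_pos: [582.9, 338.1, 99.0]
tcp_rot: [-3.141, 0.0, 1.047]
ft_force: [-0.1, 0.5, -0.6]
opening: 0.107
grip_force: 30.0
```

Emit:
{"fn": "jog_arm", "kwargs": {
  "motion": [
    [[0,0,-10],0],
    [[0,0,-45],0],
    [[0,0,-85],0],
    [[0,0,-125],0],
    [[0,0,-140],0]
  ]
}}

```text
t: 14.6
eef_pos: [583.8, 338.6, 244.4]
tcp_rot: [3.138, -0.005, 1.047]
ft_force: [0.0, 0.7, -2.0]
opening: 0.107
grip_force: 30.0
```

Emit:
{"fn": "jog_arm", "kwargs": {
  "motion": [
    [[-20,5,0],0],
    [[-60,14,0],0],
    [[-100,23,0],0],
    [[-140,32,0],0],
    [[-180,41,0],0]
  ]
}}

```text
t: 15.1
eef_pos: [527.7, 160.5, 239.9]
tcp_rot: [3.141, -0.001, 1.047]
ft_force: [1.1, -0.7, -1.4]
opening: 0.104
grip_force: 30.0
```

Emit:
{"fn": "jog_arm", "kwargs": {
  "motion": [
    [[-40,9,0],0],
    [[-80,18,0],0],
    [[-120,27,0],0],
    [[-144,33,0],0],
    [[-144,33,0],0]
  ]
}}

```text
t: 15.6
eef_pos: [484.3, 18.4, 240.0]
tcp_rot: [3.141, -0.0, 1.044]
ft_force: [0.9, -0.0, -2.4]
opening: 0.102
grip_force: 30.0
```

Run:
```python
from h import *
s=state(); print(s["t"],s["eef_pos"],s["tcp_rot"],s["joints"].round(2),s["opening"])
w=read_camera("wrist"); cv2.imwrite("pics/w4.png",w["img"])
print(proj(w,[[530,98,68],[530,98,0]]).round(1))
for n in("wide_pot_rim","cup_mid"):
  for q in cut_out(n,w)[:1]: print(n,q["p"],q["box"])
```

```text
15.6 [484.28003627  18.36329953 240.03403021] [ 3.14060727e+00 -1.80528570e-04  1.04389053e+00] [-0.1   0.29  1.89 -0.    0.96  0.43] 0.10200136654454126
[[278.  100.8]
 [278.3 103.5]]
wide_pot_rim 0.83 [242.0, 54.0, 322.8, 141.4]
cup_mid 0.87 [231.5, 192.5, 329.2, 292.6]
```

View pics/w4.png

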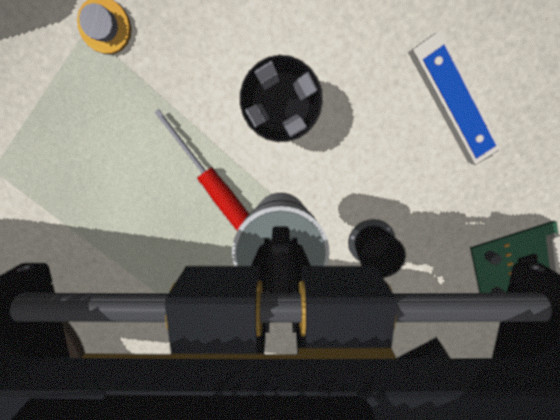

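The wrist picture shows the open pot at about (281,98), with the cup hanging upright at (281,250). I'll fit both circles.

Run:
```python
from h import *
from scipy.optimize import least_squares
w=read_camera("wrist"); s=state(); t=s["eef_pos"]; print(t)
def fit(Z,z,R):
    P=pix2z(w,Z,z)[:,:2]
    return least_squares(lambda c:np.hypot(*(P-c).T)-R,P.mean(0),loss="soft_l1"), least_squares(lambda c:np.hypot(*(P-c[:2]).T)-c[2],[*P.mean(0),R],loss="soft_l1").x
g=cv2.cvtColor(w["img"],cv2.COLOR_BGR2GRAY)
m=((g<75)).astype(np.uint8); q=cut_out("wide_pot_rim",w)
for r in q[:1]:
    c=max(cv2.findContours(r["region"].astype(np.uint8),0,1)[0],key=len)[:,0]
    f,x=fit(c,68,40); print("pot",r["p"],f.x,x, cv2.minEnclosingCircle(c))
q=cut_out("cup_mid",w)
for r in q[:1]:
    c=max(cv2.findContours(r["region"].astype(np.uint8),0,1)[0],key=len)[:,0]
    e=np.array([(u,v) for u,v in c if 222<v<262 and (u<245 or u>318)]); f,x=fit(e,t[2]-29,29); print("cup",f.x-t[:2],x,len(e))
    e=np.array([(233,250),(329,250),(240,228),(322,228),(281,207),(260,211),(302,211)]); f,x=fit(e,t[2]-29,29); print("cup manual",f.x-t[:2],x)
```

```text
[485.19885459  21.22887722 239.46051032]
pot 0.91 [532.45427094  97.7821082 ] [532.5149342   97.93244401  38.62810808] ((281.8086853027344, 101.10449981689453), 43.494224548339844)
cup [ 0.91851617 -1.55191174] [486.39942304  20.14251221  28.73785115] 78
cup manual [ 1.20562819 -1.84859537] [486.74738423  19.97006412  28.45277649]
```

Emit:
{"fn": "jog_arm", "kwargs": {
  "motion": [
    [[30,0,0],0],
    [[60,0,0],0],
    [[85,0,0],0],
    [[90,0,0],0],
    [[90,0,0],0]
  ]
}}

```text
t: 16.4
eef_pos: [529.9, 99.6, 238.7]
tcp_rot: [-3.141, 0.0, 1.049]
ft_force: [0.3, -0.6, -1.2]
opening: 0.103
grip_force: 30.0
```

Emit:
{"fn": "jog_arm", "kwargs": {
  "motion": [
    [[0,0,25],0],
    [[0,0,45],0],
    [[0,0,58],0],
    [[0,0,65],0],
    [[0,0,65],0]
  ]
}}

```text
t: 16.9
eef_pos: [529.5, 98.1, 173.6]
tcp_rot: [-3.14, 0.001, 1.046]
ft_force: [0.0, 0.5, -0.8]
opening: 0.103
grip_force: 30.0
```

Run:
```python
from h import *
s=state(); print(s["t"],s["eef_pos"],s["tcp_rot"],s["ft_force"])
a=read_camera("scene");b=read_camera("top")
cv2.imwrite("pics/c.png",np.hstack([cv2.resize(a["img"][140:240,220:330],(550,500),interpolation=2)[:,:],cv2.resize(b["img"][190:270,230:270],(250,500),interpolation=2)]))
print(proj(a,[[531.5,97.8,68],[531.5,97.8,123]]),proj(b,[[531.5,97.8,68]]))
```

```text
16.9 [529.48063926  98.10717022 173.5618053 ] [-3.14035976e+00  7.79369379e-04  1.04643646e+00] [ 0.04118136  0.50006007 -0.76138143]
[[274.10411374 194.65719921]
 [274.2765945  178.89207406]] [[259.77904113 225.81102995]]
```

View pics/c.png

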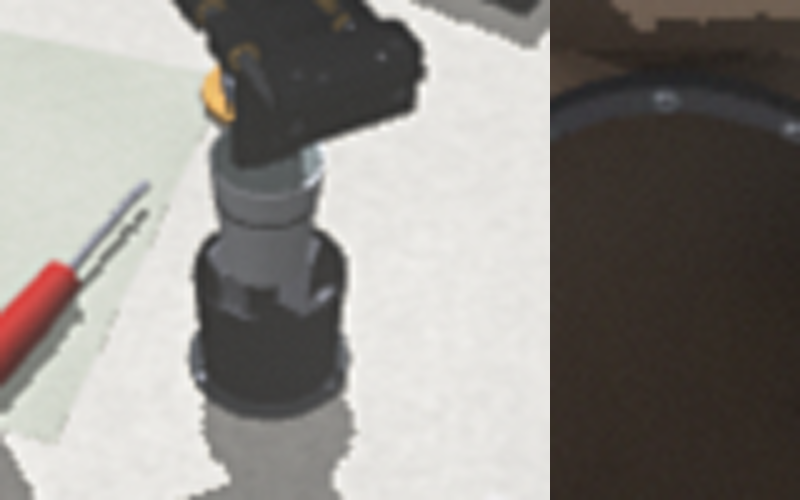

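The scene crop shows the cup centred over the pot: the line is centred at column 268 and the rim at 271. I'll descend while watching the force.

Emit:
{"fn": "jog_arm", "kwargs": {
  "motion": [
    [[0,0,6],0],
    [[0,0,12],0],
    [[0,0,18],0],
    [[0,0,24],0],
    [[0,0,28],0]
  ]
}}

```text
t: 17.5
eef_pos: [529.9, 98.5, 145.4]
tcp_rot: [-3.141, 0.0, 1.047]
ft_force: [0.9, -0.3, -1.7]
opening: 0.108
grip_force: 30.0
```

Emit:
{"fn": "jog_arm", "kwargs": {
  "motion": [
    [[0,0,3],0],
    [[0,0,6],0],
    [[0,0,9],0],
    [[0,0,12],0],
    [[0,0,14],0]
  ]
}}

```text
t: 18.0
eef_pos: [530.4, 98.6, 132.1]
tcp_rot: [3.141, -0.001, 1.047]
ft_force: [3.0, 1.0, 0.2]
opening: 0.102
grip_force: 30.0
```

Emit:
{"fn": "jog_arm", "kwargs": {
  "motion": [
    [[1,1,1],0],
    [[1,1,2],0],
    [[1,1,3],0],
    [[1,1,4],0],
    [[1,1,4],0]
  ]
}}

```text
t: 18.5
eef_pos: [531.3, 98.9, 128.1]
tcp_rot: [3.142, -0.0, 1.047]
ft_force: [1.4, -0.7, 1.0]
opening: 0.104
grip_force: 30.0
```

Emit:
{"fn": "jog_arm", "kwargs": {
  "motion": [
    [[0.5,0.5,1],0],
    [[0.5,0.5,2],0],
    [[0.5,0.5,3],0],
    [[0.5,0.5,4],0],
    [[0.5,0.5,4],0]
  ]
}}

```text
t: 19.0
eef_pos: [531.9, 99.1, 124.1]
tcp_rot: [-3.141, 0.0, 1.047]
ft_force: [-0.6, -0.5, 4.3]
opening: 0.103
grip_force: 30.0
```

Emit:
{"fn": "jog_arm", "kwargs": {
  "motion": [
    [[0,0,1],0],
    [[0,0,2],0],
    [[0,0,3],0],
    [[0,0,3],0],
    [[0,0,3],0]
  ]
}}

```text
t: 19.5
eef_pos: [532.0, 99.1, 121.4]
tcp_rot: [3.142, -0.0, 1.047]
ft_force: [-0.5, -1.4, 6.4]
opening: 0.102
grip_force: 30.0
```

Run:
```python
from h import *
s=state(); print(s["t"],s["eef_pos"],s["tcp_rot"],s["ft_force"],s["opening"])
a=read_camera("scene")
cv2.imwrite("pics/d.png",cv2.resize(a["img"][160:230,240:310],(700,600),interpolation=2))
print(proj(a,[[532,98,68]]))
```

```text
19.5 [531.95821181  99.07771675 121.36487551] [ 3.14152142e+00 -9.82346126e-05  1.04684573e+00] [-0.51281807 -1.40885636  6.39792855] 0.10245722007818969
[[274.31170014 194.69011208]]
```

View pics/d.png

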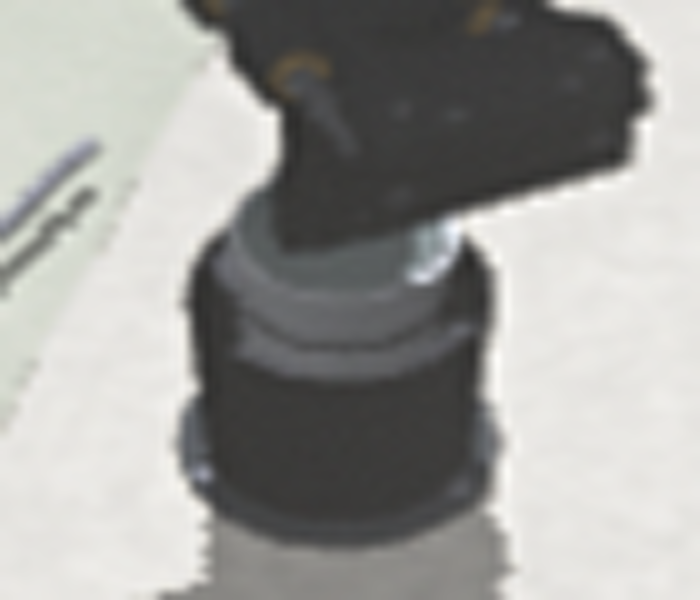

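Run:
```python
from h import *
a=read_camera("scene")
f=np.array([532+.553*26.5,98-.833*26.5])
print([(z,proj(a,[[*f,z]]).round(2)[0].tolist()) for z in(64,68,70,72,76)])
f=np.array([532+.553*40,98-.833*40])
print("rim front",proj(a,[[*f,68]]))
f=np.array([532+.553*29,98-.833*29])
print("top edge front (90 if line=68)",[(z,proj(a,[[*f,z]])[0].round(2).tolist()) for z in(88,90,92,94)])
```

```text
[(64, [274.23, 203.31]), (68, [274.24, 202.2]), (70, [274.25, 201.64]), (72, [274.25, 201.08]), (76, [274.26, 199.96])]
rim front [[274.20131761 206.09875076]]
top edge front (90 if line=68) [(88, [274.3, 197.29]), (90, [274.3, 196.73]), (92, [274.31, 196.16]), (94, [274.32, 195.58])]
```

Emit:
{"fn": "jog_arm", "kwargs": {
  "motion": [
    [[0,0,1],0],
    [[0,0,2],0],
    [[0,0,2],0],
    [[0,0,2],0],
    [[0,0,2],0]
  ]
}}

```text
t: 20.1
eef_pos: [532.0, 99.1, 119.5]
tcp_rot: [3.141, -0.0, 1.047]
ft_force: [-1.7, -0.6, 8.5]
opening: 0.106
grip_force: 30.0
```

Emit:
{"fn": "jog_arm", "kwargs": {
  "motion": [
    [[0,0,0],0],
    [[0,0,0],0],
    [[0,0,0],0],
    [[0,0,0],0],
    [[0,0,0],0]
  ],
  "grip": 0.6
}}

```text
t: 20.6
eef_pos: [532.0, 99.1, 119.0]
tcp_rot: [-3.141, 0.0, 1.047]
ft_force: [-0.7, -0.3, 0.1]
opening: 0.394
grip_force: 0.0
```

Emit:
{"fn": "jog_arm", "kwargs": {
  "motion": [
    [[0,0,-10],0],
    [[0,0,-40],0],
    [[0,0,-80],0],
    [[-40,0,-110],0],
    [[-80,0,-120],0]
  ]
}}

```text
t: 21.1
eef_pos: [492.3, 29.5, 242.4]
tcp_rot: [3.137, -0.002, 1.049]
ft_force: [0.5, -0.6, -1.3]
opening: 0.401
grip_force: 0.0
```

Run:
```python
from h import *
w=read_camera("wrist"); s=state();print(s["t"],s["eef_pos"],s["ft_force"])
from scipy.optimize import least_squares
def fit(Z,z,R):
    P=pix2z(w,Z,z)[:,:2]; return least_squares(lambda c:np.hypot(*(P-c[:2]).T)-c[2],[*P.mean(0),R],loss="soft_l1").x.round(1)
for n,z,R in(("cup_mid",90,29),("wide_pot_rim",68,40)):
  for r in cut_out(n,w)[:1]:
    c=max(cv2.findContours(r["region"].astype(np.uint8),0,1)[0],key=len)[:,0]; print(n,r["p"],r["box"],fit(c,z,R))
a=read_camera("scene")
cv2.imwrite("pics/e.png",np.hstack([cv2.resize(a["img"][160:230,240:310],(440,440),interpolation=2),cv2.resize(w["img"][20:180,200:360],(350,440),interpolation=2)]))
```

```text
21.15 [489.56265173  26.05541539 242.61044766] [ 1.53699165 -1.69088961  1.79430231]
cup_mid 0.58 [247.2, 82.2, 309.9, 146.4] [533.1  97.9  28. ]
wide_pot_rim 0.72 [236.6, 70.4, 321.9, 154.5] [533.2  97.9  38.9]
```

View pics/e.png

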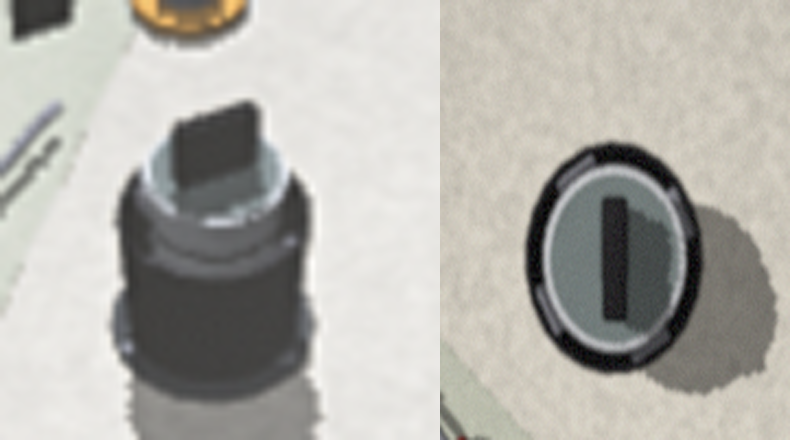

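The cup is upright and centred in the pot, with its line at rim height. The arm is clear, so I'm handing in.

Emit:
{"fn": "jog_arm", "kwargs": {
  "motion": [
    [[0,0,0],0],
    [[0,0,0],0],
    [[0,0,0],0]
  ]
}}

```text
t: 21.6
eef_pos: [492.2, 30.4, 238.6]
tcp_rot: [-3.141, 0.0, 1.048]
ft_force: [-0.6, 1.2, 0.0]
opening: 0.401
grip_force: 0.0
```

```bash
python3 -c "
from h import *
print(job_done())"
```

```text
the job is handed in; nothing more can be done
None
```

I handed the job in at about 21.6 s, with no verdict returned: the cover lies flat near the tray's centre, and the cup is released, upright and centred in the wide pot with its dark line about level with the rim (about 0.5 mm above, by arm position).

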